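# Snap the lid into a jeweller's tumbling barrel

## Robot

A 6-joint arm with a two-finger parallel gripper is mounted at the origin on the work surface. World frame = base frame: x ahead of the robot, y to its left, z up, the work surface at z = 0. Lengths are in m, angles in rad, forces in N, time in s.
With the tool pointing down it reaches from about 0.25 to 0.775 m from the base axis. Payload 4 kg.
Tool frame: the origin (TCP) lies at the very end of the fingers, on their centre line; the grasp point (between the pads) lies 19 mm behind it (robot.pinch_z is the distance from the TCP to the grasp point, in m); z points along the fingers, y is the line along which they close (so a half turn about z gives the same grasp; the last joint's range is limited). The gripper opens to 94 mm and grips with 3 to 60 N. Pads are 16 mm wide; open, the fingers measure 119 mm over their backs; the gripper's body (75 mm by 177 mm) begins 78 mm behind the grasp point.
Start: joints at [1.136, 0.087, 1.371, -0, 1.684, -0.103], TCP at [0.179, 0.52, 0.206] pointing down, gripper open.
Joint ranges: [-3.1, 3.1], [-0.76, 2.03], [0.27, 2.55], [-1.08, 4.22], [0.17, 2.65], [-2.57, 2.57]. Speed limits (rad/s): [2.79, 2.79, 3.14, 3.14, 3.14, 3.14].

## Interface

Orientations are given as [roll, pitch, yaw] about the fixed x, y, z axes, in that order (R = Rz(yaw) Ry(pitch) Rx(roll)).
In Python, from bench import robot gives the robot as it stands.
- The arm moves only by the tool arm_command, never from a script. Its argument "targets" is one flat list of numbers, 7 for each row, row after row: the turn, a rotation vector about the tool's x, y, z in degrees, then the shift along the tool's x, y, z in mm, then the closure, from -1 (fully open) to 1 (shut). In form: [ax, ay, az, x, y, z, hand, ax, ay, az, x, y, z, hand, ...]. A call has 1 to 20 rows; each row is the pose to reach, as a shift and turn from the pose commanded when the call began, along the tool's axes at that moment; what a row does not reach only later rows make up. A row lasts 1/10 s, in which the tool goes at most 50 mm and 8.59 degrees, less where a joint would pass 70% of its speed; a pose out of reach is approached as far as the arm can. A call with a gripper value outside its range is refused whole. The fingers move at their own pace and stop on an object; the grip force is fixed at half the most. Time passes only in rows, so rows that repeat a pose let the fingers close. It gives the time, the measured TCP pose, the force, the opening and the grip force at its end, in the units of the state.
- robot.get_obs(): the state, without advancing time (a new reading comes with each control period).
- robot.snapshot(name): name is "side" or "top"; returns a dict with "color" (420x560x3 uint8, red, green, blue), "range_z" (420x560 float32, m along the optical axis (not along the pixel's ray), 0 where there is no reading), "fx", "fy", "cx", "cy" (pixels), "T" (4x4, takes a point from camera to world coordinates). Camera axes: x right, y down, z forward; pixel columns grow to the right and rows downward; lengths in m; the calibration is good to about 2 mm. A picture is of the moment at which its call begins.
- robot.close_job(): hands the job in; it is judged then, once.
The state is a dict: "time": time; "joint_positions": joint angles; "qvel": joint speeds; "joint_torque": joint torques, N m; "tool_pos": TCP position; "ee_rot": TCP orientation; "wrist_force": force on the tool from outside, world axes, zero at the start; "wrist_torque": the same for the moment, N m; "width": finger opening in m; "finger_force": force on a finger pad.
Only numpy, scipy, OpenCV 4.12 (cv2) and the standard library are available. Lean on these libraries where they do the work, as an engineer would, in place of code of your own. Each camera call takes 0.05 s, during which the arm holds its last target. There are 200 camera calls.

## Task

Close the open tumbling barrel: take the loose lid, which has a finger bar to hold it by, set it level in the barrel's mouth so that it rests on the lip, then press it down until it snaps under the lip and is fully home on its seat. Keep pressing it down firmly (about 10 N, like a 1 kg weight) so that the seal beds in, and finish like that, still pressing; keep the barrel upright and leave the closed barrel, the mallet and the doming block alone.

Things in the scene. Friction and masses are not known exactly. Their poses are not given: they have to be found in the camera images.
- lid: The loose lid: a round grey plastic disc 90 mm across and 10 mm thick, about 110 g, lying right way up on the bench. Its lower edge is bevelled: 79 mm across at the underside, 90 mm from 6.5 mm up. A finger bar stands across the middle of its top. Origin: centre of the underside; z up, x along the bar. It may go into the barrel at any turn.
- lid_bar (a point): Middle of the top of the lid's finger bar, the place to grip the lid: bar 60 mm long (lid's x), 14 mm thick, standing 22 mm above the disc. This point is 32 mm above the lid's underside, on its axis. Axes as the lid's.
- barrel: The open barrel to close: black rubber, 112 mm across, 101 mm tall, about 1 kg with the rings and polishing balls on its floor, standing loose and upright on the bench. Origin: centre of its underside, z up its axis. The mouth is 105 mm wide at the rim and narrows to 98 mm.
- barrel_lip (a point): Centre of the barrel's springy rounded lip, 92 mm above its origin, 83 mm clear across, 7 mm thick. The lid set in the mouth rests by its bevel on it, underside 91 mm above the barrel's origin, top about flush with the rim. Pressed down, it resists with a force rising to about 10 to 20 N within some 5 mm, then suddenly gives as the lip snaps in over the lid's edge.
- barrel_seat (a point): Centre of the flat seat ledge inside the barrel, 76 mm above its origin (ledge 66 mm clear across). A lid that is home rests its underside here, 15 mm lower than when it lies on the lip; its disc is then under the lip and its bar stands 7 mm above the rim.
- full_barrel: A second barrel of the same kind, already closed with its lid snapped home (the bar of that lid stands 7 mm above the rim); leave it alone. Origin: centre of its underside.
- mallet: A wooden mallet lying on the bench, 225 mm long, head 95 mm wide and 48 mm thick; leave it alone. Origin: on the bench under its handle, x along the handle towards the head.
- doming_block: A steel doming block, a 60 mm cube with round hollows; leave it alone. Origin: centre of its underside.

How it is judged:
By the outcome, as a careful person would: the job done as asked, in the order asked, and still so for the second after the job is handed in, while the arm keeps its last pose, push and grip.
It also fails if it takes over 56 s, if anything falls off the work surface, if the arm or the gripper's body presses on something with over 40 N, if the wrist force passes 120 N, or if a joint passes its speed limit or range.

## Working session

There is one attempt and no reset: what is moved stays moved. The work goes in short steps, Python scripts to look and compute and a tool call to move; the robot and the scene stay as the last step left them, time stands still between calls to the robot, and variables do not carry over. Pictures are saved under pics/ and viewed, at most 10 in all, crops included, and the job is handed in when it is done.

Besides the shell and the picture viewer there is one more tool, called after "Emit:" as a command line: name --argument value ..., lists and objects as JSON in quotes. arm_command: Moves the arm, as the interface text tells. Its arguments: {"type":"object","properties":{"targets":{"type":"array"}},"required":["targets"]}

```bash
mkdir -p pics; python3 - <<'E'
from bench import robot
import cv2,numpy as np,pickle
for n in("top","side"):
    s=robot.snapshot(n); pickle.dump(s,open(n+".pkl","wb"))
    cv2.imwrite(f"pics/{n}1.png",s["color"][:,:,::-1]); print(n,s["fx"],s["cx"],np.round(s["T"],3).tolist())
print(robot.get_obs())
E
```

```text
top 439.58219618680664 275.5769411446634 [[0.001, -0.977, 0.215, 0.295], [-1.0, 0.0, 0.003, -0.019], [-0.003, -0.215, -0.977, 1.227], [0.0, 0.0, 0.0, 1.0]]
side 526.2228030339708 286.5887015639474 [[0.784, -0.307, 0.54, -0.231], [-0.621, -0.389, 0.681, -0.983], [0.001, -0.869, -0.496, 0.805], [0.0, 0.0, 0.0, 1.0]]
{'time': 0.1, 'joint_positions': array([ 1.13588667e+00,  8.78971592e-02,  1.37210005e+00,  2.43449827e-06,
        1.68356738e+00, -1.03094691e-01]), 'qvel': array([-0.00091567, -0.00064938, -0.00151465,  0.00105624,  0.00026219,
       -0.00110819]), 'joint_torque': array([ 1.79206072e-03, -3.41250122e+01, -3.03303301e+01,  7.19632977e-02,
        3.03602626e-02, -8.56782344e-05]), 'tool_pos': array([0.17896364, 0.51955763, 0.20441398]), 'ee_rot': array([-3.13963144e+00, -2.05342756e-04,  2.80977776e+00]), 'wrist_force': array([-0.26618395,  0.67641474,  0.00945535]), 'wrist_torque': array([ 0.02962914, -0.05165911,  0.02352651]), 'finger_force': 0.0, 'width': 0.09394567543668442}
```

View pics/top1.png

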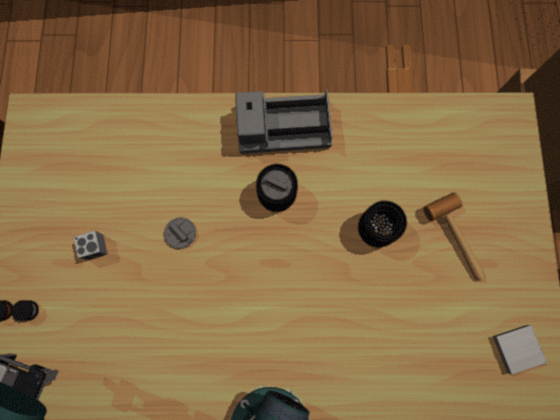

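View pics/side1.png

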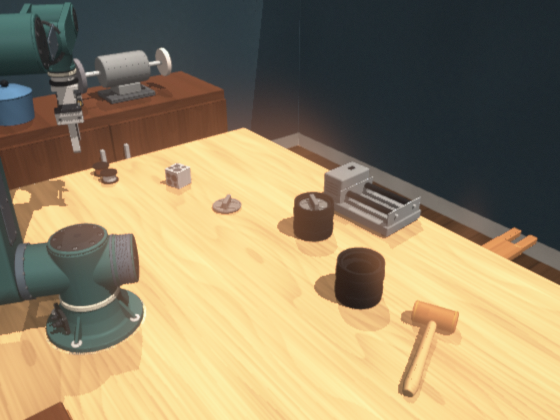

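The top view shows the lid at about (180,233), with its bar running diagonally. The open barrel, with balls visible inside, is at (382,224) and the closed one at (277,187). The mallet is at about (455,235) and the block at (90,245). Next I fit the lid and barrel from depth.

```bash
cat > h.py <<'E'
import numpy as np,pickle,cv2
def cloud(s):
    v,u=np.mgrid[0:420,0:560]; z=s["range_z"]
    p=np.stack([(u-s["cx"])/s["fx"]*z,(v-s["cy"])/s["fy"]*z,z],-1)
    return p@s["T"][:3,:3].T+s["T"][:3,3]
def circ(p):
    return cv2.minEnclosingCircle((p[:,:2]*1000).astype(np.float32))
def lsq(p):
    A=np.c_[2*p[:,:2],np.ones(len(p))]; x=np.linalg.lstsq(A,(p[:,:2]**2).sum(1),rcond=None)[0]
    return x[:2],np.sqrt(x[2]+x[:2]@x[:2])
E
python3 - <<'E'
from h import *
for n,lw,bw in(("top",(155,205,208,258),(350,200,415,255)),("side",(205,190,250,218),(325,245,395,312))):
    s=pickle.load(open(n+".pkl","rb")); P=cloud(s)
    f=lambda w:P[w[1]:w[3],w[0]:w[2]].reshape(-1,3)
    a=f(lw); print(n,"bench z",np.median(a[abs(a[:,2])<.006,2]))
    d=a[(a[:,2]>.0065)&(a[:,2]<.05)]; print("lid",circ(d),"n",len(d))
    b=d[d[:,2]>.024]; r=cv2.minAreaRect((b[:,:2]*1000).astype(np.float32)); print("bar",r,b.mean(0),b[:,2].max(),len(b))
    e=np.linalg.svd(b[:,:2]-b[:,:2].mean(0))[2][0]; print("bar ang",np.degrees(np.arctan2(e[1],e[0])))
    q=f(bw); t=q[(q[:,2]>.095)&(q[:,2]<.11)]; print("rim",circ(t),lsq(t),t[:,2].max(),len(t))
    q=f(bw); t=q[(q[:,2]>.02)&(q[:,2]<.11)]; print("all",circ(t),len(t))
E
```

```text
top bench z -0.0006347730972917631
lid ((502.196044921875, 250.24020385742188), 73.05950927734375) n 718
bar ((511.5753479003906, 254.77964782714844), (59.2173957824707, 13.942357063293457), 42.60683059692383) [0.51106662 0.25417571 0.03073065] 0.03683601098658529 107
bar ang -136.9776632586383
rim ((527.3440551757812, -301.9258117675781), 56.39459991455078) (array([ 0.52733274, -0.30224531]), np.float64(0.05157081337906068)) 0.10522259918471977 377
all ((526.6698608398438, -301.5713195800781), 57.145294189453125) 1281
side bench z 0.0002496553447914329
lid ((520.264892578125, 276.162841796875), 71.35577392578125) n 352
bar ((510.4163818359375, 251.144775390625), (55.35021209716797, 15.631539344787598), 41.03989028930664) [0.50858046 0.24926324 0.03033844] 0.03532120912132908 58
bar ang -140.29133464686737
rim ((529.534423828125, -304.9473876953125), 59.4173698425293) (array([ 0.52592214, -0.30481239]), np.float64(0.05228373561115481)) 0.10335173210326765 378
all ((527.5499877929688, -303.9471435546875), 60.82293701171875) 2409
```

```bash
cat >> h.py <<'E'
from scipy.spatial.transform import Rotation as Ro
def delta(o,xyz,yawdeg):
    R=Ro.from_euler("xyz",o["ee_rot"]); G=Ro.from_euler("xyz",[np.pi,0,np.radians(yawdeg)])
    print("rot",np.round(np.degrees((R.inv()*G).as_rotvec()),2),"mm",np.round(R.inv().apply(np.array(xyz)-o["tool_pos"])*1000,1))
E
python3 - <<'E'
from h import *; from bench import robot
P=cloud(pickle.load(open("top.pkl","rb")))[205:260,150:212].reshape(-1,3)
d=P[(P[:,2]>.006)&(P[:,2]<.014)&(np.hypot(P[:,0]-.511,P[:,1]-.254)<.052)]; print("disc",circ(d),d.mean(0),len(d))
delta(robot.get_obs(),[.511,.2535,.12],42.5)
E
```

```text
disc ((512.26806640625, 255.16859436035156), 45.1600227355957) [0.51138445 0.25427984 0.00968176] 604
rot [-8.0000e-02  1.1000e-01  1.1849e+02] mm [-400.6 -143.2   84.6]
```

Emit:
arm_command --targets '[0,0,118.5,-400.6,-143.2,84.6,-1,0,0,118.5,-400.6,-143.2,84.6,-1,0,0,118.5,-400.6,-143.2,84.6,-1,0,0,118.5,-400.6,-143.2,84.6,-1,0,0,118.5,-400.6,-143.2,84.6,-1,0,0,118.5,-400.6,-143.2,84.6,-1,0,0,118.5,-400.6,-143.2,84.6,-1,0,0,118.5,-400.6,-143.2,84.6,-1,0,0,118.5,-400.6,-143.2,84.6,-1,0,0,118.5,-400.6,-143.2,84.6,-1,0,0,118.5,-400.6,-143.2,84.6,-1,0,0,118.5,-400.6,-143.2,84.6,-1,0,0,118.5,-400.6,-143.2,84.6,-1,0,0,118.5,-400.6,-143.2,84.6,-1,0,0,118.5,-400.6,-143.2,84.6,-1,0,0,118.5,-400.6,-143.2,84.6,-1,0,0,118.5,-400.6,-143.2,84.6,-1,0,0,118.5,-400.6,-143.2,84.6,-1]'

```text
time: 1.9
tool_pos: [0.5112, 0.2542, 0.1208]
ee_rot: [-3.141, 0.0, 0.743]
wrist_force: [-0.3, 0.4, -0.0]
width: 0.0938
finger_force: 0.0
```

```bash
python3 - <<'E'
from h import *; from bench import robot
o=robot.get_obs();print(o["time"],o["tool_pos"],np.degrees(o["ee_rot"]),o["joint_positions"],o["wrist_force"])
delta(o,[.511,.2535,.011],42.5)
s=robot.snapshot("side"); cv2.imwrite("pics/s2.png",cv2.resize(s["color"][100:250,150:350,::-1],(800,600)))
E
```

```text
1.9 [0.51119686 0.25416285 0.12079423] [-1.79994347e+02  5.75374688e-03  4.25502108e+01] [3.62059220e-01 1.64696863e-01 1.45314841e+00 5.43534899e-05
 1.52387726e+00 1.19021172e+00] [-0.30685402  0.38483576 -0.04732188]
rot [-0.01  0.01  0.05] mm [ -0.6   0.4 109.8]
```

View pics/s2.png

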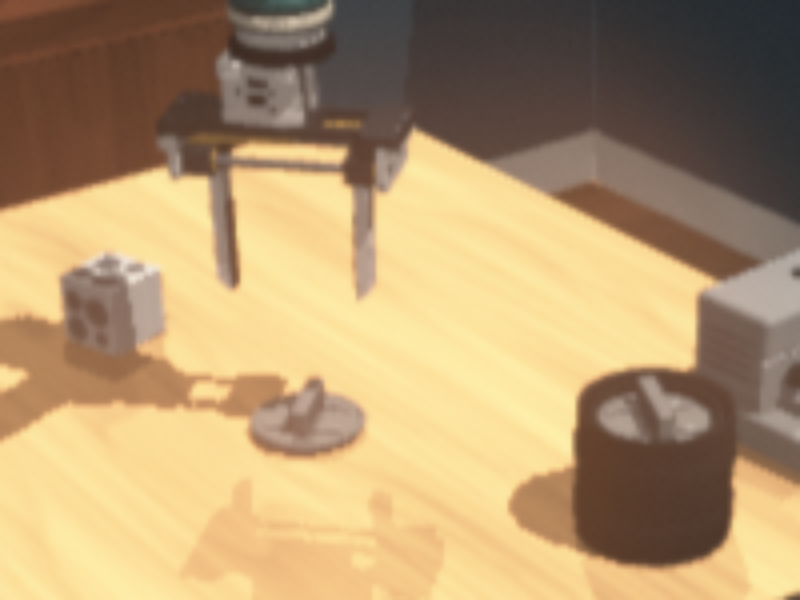

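The gripper is above the lid (crop ~(305,400)), with the fingers across the bar. I'll descend and close.

Emit:
arm_command --targets '[0,0,0,0,0,30,-1,0,0,0,0,0,60,-1,0,0,0,0,0,85,-1,0,0,0,0,0,100,-1,0,0,0,0,0,108,-1,0,0,0,0,0,108,-1,0,0,0,0,0,108,1,0,0,0,0,0,108,1,0,0,0,0,0,108,1,0,0,0,0,0,108,1,0,0,0,0,0,108,1,0,0,0,0,0,108,1,0,0,0,0,0,108,1,0,0,0,0,0,108,1,0,0,0,0,0,108,1,0,0,0,0,0,108,1,0,0,0,0,0,108,1,0,0,0,0,0,108,1]'

```text
time: 3.75
tool_pos: [0.5113, 0.2541, 0.0129]
ee_rot: [3.141, -0.0, 0.742]
wrist_force: [0.5, 0.6, -0.1]
width: 0.0136
finger_force: 30.0
```

Emit:
arm_command --targets '[0,0,0,0,0,0,1,0,0,0,0,0,-20,1,0,0,0,0,0,-60,1,0,0,0,0,0,-100,1,0,0,0,0,0,-140,1,0,0,0,0,0,-180,1,0,0,0,0,0,-200,1,0,0,0,0,0,-200,1,0,0,0,0,0,-200,1]'

```text
time: 4.65
tool_pos: [0.5109, 0.2541, 0.2119]
ee_rot: [-3.141, 0.001, 0.742]
wrist_force: [-0.2, -0.7, -1.5]
width: 0.0135
finger_force: 30.0
```

```bash
python3 - <<'E'
from h import *; from bench import robot
o=robot.get_obs();print(o["time"],o["tool_pos"],np.degrees(o["ee_rot"]),o["joint_positions"])
delta(o,[.527,-.303,.22],42.5); delta(o,[.527,-.303,.22],0);delta(o,[.527,-.303,.22],-10)
s=robot.snapshot("side"); cv2.imwrite("pics/s3.png",cv2.resize(s["color"][70:220,150:350,::-1],(800,600)))
E
```

```text
4.65 [0.51091263 0.25405955 0.21190792] [-1.79968535e+02  5.45862670e-02  4.24930306e+01] [3.62002976e-01 1.32957150e-01 1.30790872e+00 1.58362011e-04
 1.70181517e+00 1.19117688e+00]
rot [-0.03  0.05 -0.01] mm [-364.4  421.6   -8. ]
rot [-1.000e-02  6.000e-02  4.249e+01] mm [-364.4  421.6   -8. ]
rot [-0.    0.07 52.49] mm [-364.4  421.6   -8. ]
```

View pics/s3.png

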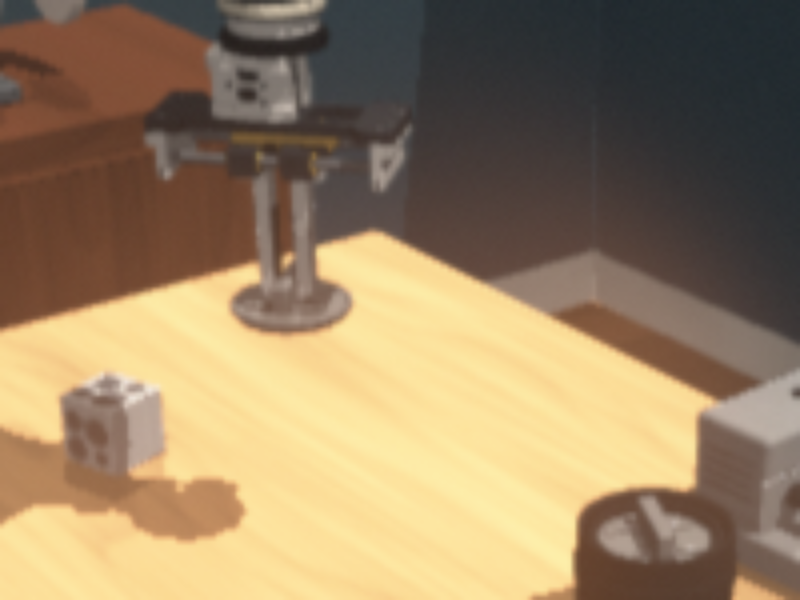

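The lid is held level (crop ~(290,305)). Next I carry it over the barrel.

Emit:
arm_command --targets '[0,0,1,-8,9,0,1,0,0,4,-25,29,0,1,0,0,7,-50,58,-1,1,0,0,10,-76,88,-2,1,0,0,13,-102,118,-3,1,0,0,16,-128,148,-4,1,0,0,19,-154,178,-5,1,0,0,22,-180,208,-6,1,0,0,25,-206,238,-7,1,0,0,28,-232,268,-8,1,0,0,31,-258,298,-8,1,0,0,34,-284,328,-8,1,0,0,37,-310,358,-8,1,0,0,40,-334,386,-8,1,0,0,42.5,-352,407,-8,1,0,0,42.5,-361,418,-8,1,0,0,42.5,-364.4,421.6,-8,1,0,0,42.5,-364.4,421.6,-8,1,0,0,42.5,-364.4,421.6,-8,1,0,0,42.5,-364.4,421.6,-8,1]'

```text
time: 6.7
tool_pos: [0.5276, -0.3016, 0.2211]
ee_rot: [-3.141, -0.0, 0.002]
wrist_force: [-0.3, -0.4, -1.1]
width: 0.0135
finger_force: 30.0
```

```bash
python3 - <<'E'
from h import *; from bench import robot
o=robot.get_obs();print(o["time"],o["tool_pos"],np.degrees(o["ee_rot"]),o["joint_positions"])
s=robot.snapshot("side"); P=cloud(s); pickle.dump(s,open("side2.pkl","wb"))
cv2.imwrite("pics/s4.png",cv2.resize(s["color"][160:310,260:460,::-1],(800,600)))
t=robot.snapshot("top"); pickle.dump(t,open("top2.pkl","wb"))
cv2.imwrite("pics/t4.png",cv2.resize(t["color"][150:270,310:470,::-1],(800,600)))
for n,s in(("side",s),("top",t)):
    P=cloud(s).reshape(-1,3); m=np.hypot(P[:,0]-.527,P[:,1]+.303)<.056
    d=P[m&(P[:,2]>.19)&(P[:,2]<.225)]; print(n,"lid",circ(d),lsq(d),len(d),d[:,2].min())
    d=d[d[:,2]<.211]; print(n,circ(d),len(d)); 
E
```

```text
6.7 [ 0.52756787 -0.30156044  0.2211488 ] [-1.79985711e+02 -1.99198912e-02  1.00546415e-01] [-6.12790766e-01  2.14332078e-01  1.19598525e+00  4.09471891e-04
  1.73113505e+00  9.56316053e-01]
side lid ((525.4247436523438, -303.4356689453125), 45.91446304321289) (array([ 0.5249113 , -0.30343465]), np.float64(0.03413164451753268)) 539 0.2072550698100849
side ((509.5253601074219, -321.96826171875), 31.335063934326172) 21
top lid ((510.7464599609375, -308.8854064941406), 35.765602111816406) (array([ 0.51195013, -0.30863445]), np.float64(0.02322259753773116)) 268 0.21298499902754475
top ((0.0, 0.0), 0.0) 0
```

View pics/s4.png

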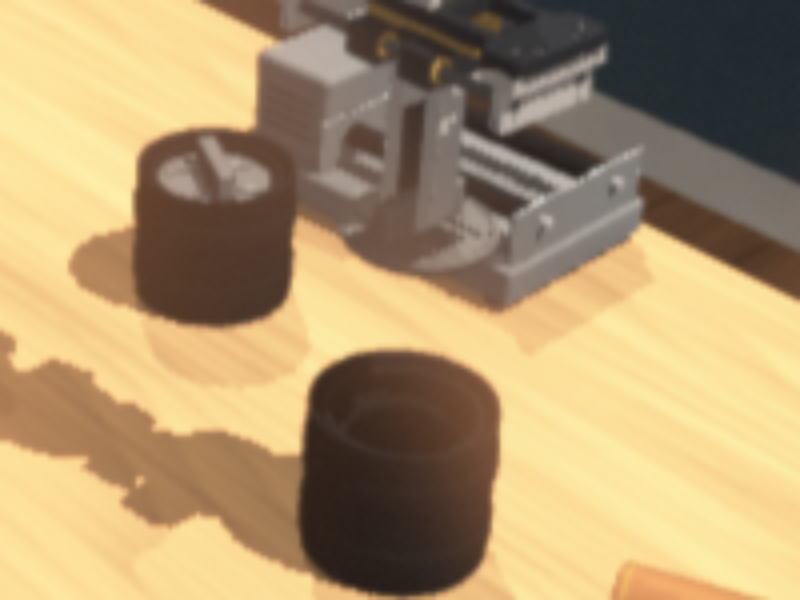

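The side view shows the lid held level above the barrel mouth (crop mouth ~(400,410)). I'll refine the barrel centre relative to the lid with robust fits from the same camera.

```bash
python3 - <<'E'
from h import *
from scipy.optimize import least_squares
for n in("side","side2","top"):
    P=cloud(pickle.load(open(n+".pkl","rb"))).reshape(-1,3)
    rr=np.hypot(P[:,0]-.527,P[:,1]+.303)
    w=P[(rr>.045)&(rr<.064)&(P[:,2]>.015)&(P[:,2]<.085)]
    fun=lambda c,q:np.hypot(q[:,0]-c[0],q[:,1]-c[1])-c[2]
    r=least_squares(fun,[.527,-.303,.056],args=(w,),loss="soft_l1",f_scale=.001); print(n,"wall",r.x,len(w))
    t=P[(rr<.064)&(rr>.04)&(P[:,2]>.0975)&(P[:,2]<.108)]
    r=least_squares(lambda c:np.hypot(t[:,0]-c[0],t[:,1]-c[1])-.0543,[.527,-.303],loss="soft_l1",f_scale=.002); print(n,"rim",r.x,len(t))
# lid in side2
P=cloud(pickle.load(open("side2.pkl","rb")));P=P.reshape(-1,3);rr=np.hypot(P[:,0]-.5255,P[:,1]+.3035)
d=P[(rr<.05)&(P[:,2]>.2)&(P[:,2]<.224)]; print(np.percentile(d[:,2],[2,25,50,75,98]))
th=np.arctan2(d[:,1]+.3035,d[:,0]-.5255); e=[]
for k in range(-12,12):
    m=d[(th>=k*np.pi/12)&(th<(k+1)*np.pi/12)]
    if len(m)>3: e.append(m[np.argsort(np.hypot(m[:,0]-.5255,m[:,1]+.3035))[-3]])
e=np.array(e); r=least_squares(lambda c:np.hypot(e[:,0]-c[0],e[:,1]-c[1])-.045,[.5255,-.3035],loss="soft_l1",f_scale=.001); print("lid",r.x,len(e),np.round(r.fun*1000,1))
E
```

```text
side wall [ 0.52429166 -0.30570787  0.05321322] 1560
side rim [ 0.52600496 -0.30422594] 238
side2 wall [ 0.52445473 -0.30563049  0.05317773] 1545
side2 rim [ 0.52593697 -0.30425545] 233
top wall [ 0.52472642 -0.29922153  0.05270172] 336
top rim [ 0.52718454 -0.30217735] 253
[0.20987987 0.21665259 0.21787426 0.21894298 0.221861  ]
lid [ 0.52761096 -0.30189606] 20 [-0.3 -1.2 -0.1 -0.4  0.3 -1.1 -0.5 -1.1 -1.  -1.2 -3.2 -2.7 -5.4 -1.5
 -1.9 -2.1 -2.9 -1.1 -0.7 -0.5]
```

Emit:
arm_command --targets '[0,0,0,-0.8,1.4,20,1,0,0,0,-0.8,1.4,45,1,0,0,0,-0.8,1.4,70,1,0,0,0,-0.8,1.4,90,1,0,0,0,-0.8,1.4,103,1,0,0,0,-0.8,1.4,109,1,0,0,0,-0.8,1.4,112,1,0,0,0,-0.8,1.4,113,1,0,0,0,-0.8,1.4,113,1,0,0,0,-0.8,1.4,113,1]'

```text
time: 7.8
tool_pos: [0.5271, -0.3047, 0.109]
ee_rot: [3.141, -0.002, -0.0]
wrist_force: [-0.4, -0.2, -0.6]
width: 0.0136
finger_force: 30.0
```

```bash
python3 - <<'E'
from h import *; from bench import robot
o=robot.get_obs();print(o["time"],o["tool_pos"],np.degrees(o["ee_rot"]),o["wrist_force"],o["wrist_torque"])
s=robot.snapshot("side"); t=robot.snapshot("top")
a=cv2.resize(s["color"][230:310,320:400],(480,480)); b=cv2.resize(t["color"][190:260,345:415],(480,480))
i=np.hstack([a,b])[:,:,::-1]; i=cv2.convertScaleAbs(i,alpha=1.6,beta=20); cv2.imwrite("pics/c5.png",cv2.resize(i,(800,400)))
E
```

```text
7.8 [ 0.52706983 -0.30467798  0.10902082] [ 1.79937523e+02 -9.78989328e-02 -1.29365794e-02] [-0.41569952 -0.17007332 -0.55738083] [ 0.01965767  0.15712279 -0.03416788]
```

View pics/c5.png

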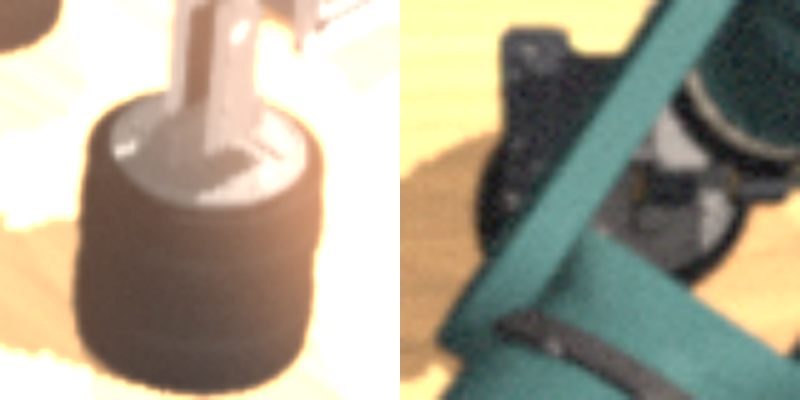

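The lid is just above the lip and well centred: the rim gap is 20 px on the left and 16 px on the right. I'll lower it to rest on the lip.

Emit:
arm_command --targets '[0,0,0,0,-0.8,1,1,0,0,0,0,-0.8,2,1,0,0,0,0,-0.8,3,1,0,0,0,0,-0.8,4,1,0,0,0,0,-0.8,5,1,0,0,0,0,-0.8,6,1,0,0,0,0,-0.8,6,1,0,0,0,0,-0.8,6,1]'

```text
time: 8.7
tool_pos: [0.5267, -0.3036, 0.1029]
ee_rot: [3.141, -0.001, -0.0]
wrist_force: [-1.7, 1.8, 5.5]
width: 0.0136
finger_force: 30.0
```

Emit:
arm_command --targets '[0,0,0,0,0,0.5,1,0,0,0,0,0,1,1,0,0,0,0,0,1,1,0,0,0,0,0,1,1]'

```text
time: 9.1
tool_pos: [0.5269, -0.3037, 0.1025]
ee_rot: [3.141, -0.002, -0.0]
wrist_force: [-2.7, 1.8, 6.9]
width: 0.0138
finger_force: 30.0
```

Emit:
arm_command --targets '[0,0,0,0,0,0.5,1,0,0,0,0,0,1,1,0,0,0,0,0,1,1,0,0,0,0,0,1,1]'

```text
time: 9.5
tool_pos: [0.5271, -0.3038, 0.1022]
ee_rot: [3.14, -0.002, -0.0]
wrist_force: [-2.4, 1.8, 8.8]
width: 0.0139
finger_force: 30.0
```

Emit:
arm_command --targets '[0,0,0,-0.7,-0.5,0.5,1,0,0,0,-0.7,-0.5,1,1,0,0,0,-0.7,-0.5,1.5,1,0,0,0,-0.7,-0.5,2,1,0,0,0,-0.7,-0.5,2,1]'

```text
time: 10.0
tool_pos: [0.5273, -0.3039, 0.1018]
ee_rot: [3.138, -0.005, -0.0]
wrist_force: [-3.2, 1.1, 13.0]
width: 0.0136
finger_force: 30.0
```

Emit:
arm_command --targets '[0,0,0,0,0,0.5,1,0,0,0,0,0,1,1,0,0,0,0,0,1.5,1,0,0,0,0,0,2,1,0,0,0,0,0,2,1]'

```text
time: 10.5
tool_pos: [0.5277, -0.3042, 0.1009]
ee_rot: [3.137, -0.006, -0.0]
wrist_force: [-4.3, 2.2, 14.5]
width: 0.0135
finger_force: 30.0
```

Emit:
arm_command --targets '[0,0,0,-1.5,-0.6,0.5,1,0,0,0,-1.5,-0.6,1,1,0,0,0,-1.5,-0.6,1.5,1,0,0,0,-1.5,-0.6,2,1,0,0,0,-1.5,-0.6,2,1]'

```text
time: 11.0
tool_pos: [0.5275, -0.3043, 0.0997]
ee_rot: [3.135, -0.01, 0.0]
wrist_force: [-1.5, 1.3, 12.4]
width: 0.0135
finger_force: 30.0
```

Emit:
arm_command --targets '[0,0,0,-0.5,-0.2,0.5,1,0,0,0,-0.5,-0.2,1,1,0,0,0,-0.5,-0.2,1.5,1,0,0,0,-0.5,-0.2,2,1,0,0,0,-0.5,-0.2,2,1]'

```text
time: 11.5
tool_pos: [0.5231, -0.3017, 0.0902]
ee_rot: [-3.14, 0.002, -0.0]
wrist_force: [0.1, -1.3, -1.4]
width: 0.0134
finger_force: 30.0
```

It snapped. Now I press it down onto the seat.

Emit:
arm_command --targets '[0,0,0,0,0,0.5,1,0,0,0,0,0,1,1,0,0,0,0,0,1.5,1,0,0,0,0,0,2,1,0,0,0,0,0,2,1,0,0,0,0,0,2,1]'

```text
time: 12.1
tool_pos: [0.5238, -0.3022, 0.0899]
ee_rot: [-3.142, -0.0, -0.0]
wrist_force: [0.3, 1.1, -1.2]
width: 0.0138
finger_force: 30.0
```

```bash
python3 - <<'E'
from h import *; from bench import robot
s=robot.snapshot("side")
o=robot.get_obs();print(o["time"],o["tool_pos"],np.degrees(o["ee_rot"]),o["wrist_force"],o["wrist_torque"])
cv2.imwrite("pics/c6.png",cv2.convertScaleAbs(cv2.resize(s["color"][230:310,320:400,::-1],(600,600)),alpha=1.6,beta=20))
E
```

```text
12.15 [ 0.52386007 -0.3022033   0.08991119] [-1.79998955e+02 -6.45069731e-03 -1.25937423e-02] [ 0.71058881  0.83550681 -1.75012859] [-0.06793859  0.15735032 -0.01495057]
```

View pics/c6.png

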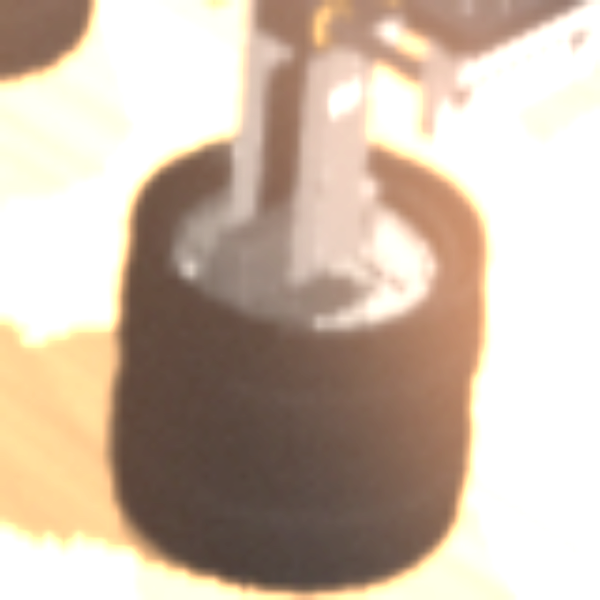

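The lid is now under the lip, level and centred (~(305,265)), and the barrel is upright. There is no pressing force yet, so I continue down.

Emit:
arm_command --targets '[0,0,0,0,0,0.5,1,0,0,0,0,0,1,1,0,0,0,0,0,1.5,1,0,0,0,0,0,1.5,1,0,0,0,0,0,1.5,1]'

```text
time: 12.65
tool_pos: [0.5239, -0.3022, 0.0889]
ee_rot: [3.141, -0.0, -0.0]
wrist_force: [-1.0, 1.4, 1.7]
width: 0.0135
finger_force: 30.0
```

Emit:
arm_command --targets '[0,0,0,0,0,0.5,1,0,0,0,0,0,1,1,0,0,0,0,0,1,1,0,0,0,0,0,1,1]'

```text
time: 13.05
tool_pos: [0.5239, -0.3022, 0.0888]
ee_rot: [3.141, -0.001, -0.0]
wrist_force: [-3.0, 2.1, 5.4]
width: 0.0139
finger_force: 30.0
```

Emit:
arm_command --targets '[0,0,0,-0.6,-0.4,0.5,1,0,0,0,-0.6,-0.4,1.2,1,0,0,0,-0.6,-0.4,1.2,1,0,0,0,-0.6,-0.4,1.2,1,0,0,0,-0.6,-0.4,1.2,1]'

```text
time: 13.55
tool_pos: [0.5239, -0.3022, 0.0888]
ee_rot: [3.14, -0.003, -0.0]
wrist_force: [-1.6, 1.1, 9.0]
width: 0.0134
finger_force: 30.0
```

Emit:
arm_command --targets '[0,0,0,0,0,0,1,0,0,0,0,0,0,1,0,0,0,0,0,0,1,0,0,0,0,0,0,1,0,0,0,0,0,0,1,0,0,0,0,0,0,1,0,0,0,0,0,0,1,0,0,0,0,0,0,1]'

```text
time: 14.35
tool_pos: [0.524, -0.3022, 0.0888]
ee_rot: [3.14, -0.003, -0.0]
wrist_force: [-3.0, 0.8, 8.3]
width: 0.0136
finger_force: 30.0
```

Emit:
arm_command --targets '[0,0,0,-0.4,0,0.5,1,0,0,0,-0.4,0,0.5,1,0,0,0,-0.4,0,0.5,1,0,0,0,-0.4,0,0.5,1,0,0,0,-0.4,0,0.5,1,0,0,0,-0.4,0,0.5,1,0,0,0,-0.4,0,0.5,1,0,0,0,-0.4,0,0.5,1,0,0,0,-0.4,0,0.5,1,0,0,0,-0.4,0,0.5,1]'

```text
time: 15.35
tool_pos: [0.524, -0.3023, 0.0888]
ee_rot: [3.14, -0.004, -0.0]
wrist_force: [-2.2, 1.3, 9.4]
width: 0.0134
finger_force: 30.0
```

```bash
python3 - <<'E'
from h import *; from bench import robot
for i in range(4):
    s=robot.snapshot("side"); o=robot.get_obs();print(o["time"],o["tool_pos"],o["wrist_force"])
P=cloud(s).reshape(-1,3); rr=np.hypot(P[:,0]-.522,P[:,1]+.304)
t=P[(rr<.064)&(rr>.045)&(P[:,2]>.08)&(P[:,2]<.108)]; print("rim z",np.percentile(t[:,2],[90,97]))
cv2.imwrite("pics/c7.png",cv2.resize(s["color"][180:330,270:470,::-1],(800,600)))
E
```

```text
15.4 [ 0.52395052 -0.30224079  0.08881222] [-2.0183654   1.99726468  9.19258643]
15.45 [ 0.52396556 -0.30222893  0.08883791] [-2.0288145   1.25428744  9.85171978]
15.5 [ 0.52394839 -0.30222795  0.08883408] [-1.9089484   1.51008759  9.85775143]
15.55 [ 0.52395771 -0.30225656  0.08883214] [-1.64232598  2.30312589  9.67210131]
rim z [0.10062491 0.10155209]
```

View pics/c7.png

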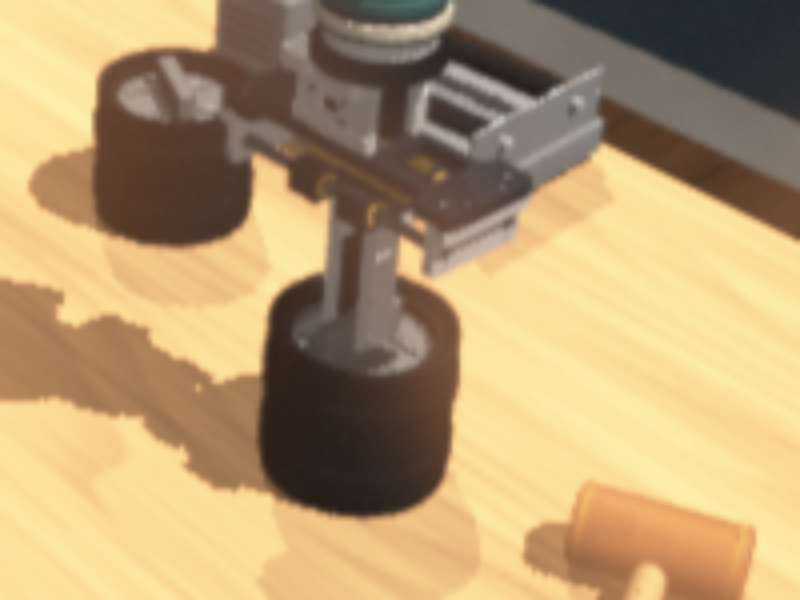

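The barrel is upright at (360,400) and the lid is home inside it. The wrist reads a steady force of about 9.7 N, plus the lid's 1 N weight. The other objects in this view are untouched, so I'm handing in.

```bash
python3 -c "
from bench import robot
print(robot.close_job())"
```

```text
the job is handed in; nothing more can be done
None
```

The lid is snapped under the lip and home on its seat, and the job was handed in at about 15.6 s with the arm still pressing it down at about 10 N, the barrel upright and nothing else touched.

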